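# Set up the glass support post

## Task

Get the engraving place ready: first put the pink stone from the round work plate into the black tray. Then work the support post out of the foam of the kit case by its white head, twisting it to and fro in small wiggles as you pull so that the foam insert stays down in the case, and stand it upright in the middle of the work plate. Finally set the green glass gently, right way up and centred, on the post's white head, and let go; leave the amber glass where it is.

Things in the scene. Friction and masses are not known exactly. Their poses are not given: they have to be found in the camera images.
- case: Open grey kit case, fixed to the table during a run, 150 (its x) x 200 (its y) x 60 mm high, filled with dark foam; origin at the centre of its underside, z up. A second part (lens tube) lies in the foam and stands 10 mm above it. It may stand on the left or the right of the work plate (it swaps with the tray).
- cutout (a point): Centre of the square foam cutout (50 mm wide, orange pads at its four sides) that holds the post, level with the foam's top, 60 mm above the table. The cutout's floor is 52 mm lower, where the post's foot stands.
- insert (a joint): Lift of the foam insert in the case, m (0 = fully down, as at the start). The insert is loose (0.8 kg, slides up only): a straight pull on the post (15-22 N friction) lifts it too. While the post turns, the pads slip and drag far less: swing it 0.15 rad each way, 0.25 s or so a swing, rising 2-3 mm a swing. The pads let go after 30 mm of rise, the foot clears the case after 52.
- post: Support post, 130 mm tall, 0.28 to 0.46 kg, upright in the cutout: aluminium stem 44 mm across (dark collar 48 mm across, 72 to 80 mm above the foot), black neck 26 mm across from 80 to 103 mm, white round head 44 mm across from 103 to 130 mm. Origin at the centre of its foot, z up to the head. At the start the foot is 8 mm above the table.
- post_top (a point): Centre of the flat top of the post's white head, 130 mm above the post's origin.
- workplate: Fixed round bright aluminium plate, 124 mm across and 12 mm thick, with a thin yellow ring 60 mm across marking its middle; origin at the centre of its underside.
- plate_top (a point): Centre of the top face of the work plate, 12 mm above the table.
- block: Pink dressing stone, a hard block 110 (its x) x 55 (its y) x 38 mm, 0.3 to 0.55 kg, lying flat on the work plate at the start; origin at the centre of its underside.
- tray: Fixed black tray, outside 180 (its x) x 140 (its y) x 24 mm high, walls and floor 5 mm; inside 170 x 130 mm. Origin at the centre of its underside, so its inner floor is 5 mm above the origin.
- green_glass: Green glass tumbler, standing upright, 95 mm tall, 52 mm across at the foot and 62 mm at the rim, walls 3 mm, 0.18 kg; origin at the centre of its foot, z up. It and the amber glass swap places.
- amber_glass: Amber glass tumbler of the same size and shape, in the other place; not to be moved.

How it is judged:
By the outcome, as a careful person would: the job done as asked, in the order asked, and still so for the second after the job is handed in, with the robot touching nothing.
It also fails if it takes over 72 s, if anything falls off the work surface, if the arm or the gripper's body presses on something with over 40 N, if the wrist force passes 120 N, or if a joint passes its speed limit or range.

## Robot

A 6-joint arm with a two-finger parallel gripper is mounted at the origin on the work surface. World frame = base frame: x ahead of the robot, y to its left, z up, the work surface at z = 0. Lengths are in m, angles in rad, forces in N, time in s.
With the tool pointing down it reaches from about 0.35 to 0.975 m from the base axis. Payload 4.9 kg.
Tool frame: the origin (TCP) lies midway between the tips of the shut fingers; the grasp point (between the pads) lies 19 mm behind it (ctrl.tcp_to_grasp is the distance from the TCP to the grasp point, in m); z points along the fingers, y is the line along which they close (so a half turn about z gives the same grasp; the last joint's range is limited). The gripper opens to 85 mm and grips with 20 to 120 N. Pads are 22 mm wide; open, the fingers measure 114 mm over their backs; the gripper's body (76 mm by 85 mm) begins 54 mm behind the grasp point. The pads swing forward as they close: fully open they stand 13 mm farther back than shut.
Start: joints at [-1.316, 0.053, 1.613, -0, 1.476, -0.119], TCP at [0.228, -0.582, 0.231] pointing down, gripper open.
Joint ranges: [-3.01, 3.01], [-1.01, 2.22], [0.06, 2.58], [-1.02, 4.17], [0.09, 2.62], [-3.14, 3.14]. Speed limits (rad/s): [2.57, 2.57, 3.14, 3.14, 3.14, 3.14].

## Interface

Orientations are given as a rotation vector (axis times angle).
In Python, from station import ctrl gives the robot as it stands.
- The arm moves only by the shell command python3 jog.py FILE [FORCE], which reads ROWS from the file FILE. ROWS is one flat JSON list of numbers that holds 1 to 20 rows one after another, with no inner brackets; each row has 7 numbers: the finger opening in m, then dx, dy, dz in units of 25 mm, then a rotation vector rx, ry, rz in rad; each row is the pose to reach, as a shift and turn from the pose commanded when the command began, along the tool's axes at that moment; what a row does not reach only later rows make up. A row lasts 1/12 s, in which the tool goes at most 0.0417 m and 0.125 rad, less where a joint would pass 70% of its speed; a pose out of reach is approached as far as the arm can. The fingers move at their own pace and stop on an object; FORCE is the grip in N (left out, the last holds). Time passes only in rows, so rows that do not move let the fingers close. It prints the time, the measured TCP pose, the force, the opening and the grip force at its end. Input that does not fit is refused with a message, and nothing moves.
- ctrl.get_obs(): the state, without advancing time (a new reading comes with each control period).
- ctrl.get_image(name): name is "side" or "top"; returns the picture (480x640x3 uint8, red, green, blue); there is no depth.
- ctrl.camera_params(name): a dict with "fx", "fy", "cx", "cy" (pixels), "T" (4x4, takes a point from camera to world coordinates). Camera axes: x right, y down, z forward; pixel columns grow to the right and rows downward; lengths in m; the calibration is good to about 2 mm. A picture is of the moment at which its call begins. camera_params takes no time and is no camera call.
- ctrl.finish_job(): hands the job in; it is judged then, once.
The state is a dict: "t": time; "q": joint angles; "dq": joint speeds; "effort": joint torques, N m; "tool_pos": TCP position; "tool_rot": TCP orientation; "contact_force": force on the tool from outside, world axes, zero at the start; "wrist_torque": the same for the moment, N m; "opening": finger opening in m; "grip_force": force on a finger pad.
Only numpy, scipy, OpenCV 4.12 (cv2) and the standard library are available. Lean on these libraries where they do the work, as an engineer would, in place of code of your own. Each camera call takes 0.05 s, during which the arm holds its last target. There are 200 camera calls.

## Working session

There is one attempt and no reset: what is moved stays moved. The work goes in short steps, Python scripts to look and compute and a shell command to move; the robot and the scene stay as the last step left them, time stands still between calls to the robot, and variables do not carry over. Pictures are saved under pics/ and viewed, at most 10 in all, crops included, and the job is handed in when it is done.

```bash
ls; mkdir -p pics
python3 - <<'E'
from station import ctrl
import cv2
for n in("top","side"):
    cv2.imwrite(f"pics/{n}0.png",ctrl.get_image(n)[:,:,::-1])
    p=ctrl.camera_params(n);print(n,p["fx"],p["fy"],p["cx"],p["cy"],p["T"].round(4).tolist() if hasattr(p["T"],'round') else p["T"])
o=ctrl.get_obs();print(o,ctrl.tcp_to_grasp)
E
```

```text
jog.py
pics
station.py
top 451.4267400239692 451.4267400239692 322.5255612475765 245.24391998867435 [[-0.0103, -0.9947, 0.1021, 0.473], [-0.9999, 0.0115, 0.0113, 0.0076], [-0.0124, -0.102, -0.9947, 0.9162], [0.0, 0.0, 0.0, 1.0]]
side 473.96924954755355 473.96924954755355 318.99445484046333 238.59774166370454 [[0.9977, -0.0485, 0.0468, 0.5137], [-0.0674, -0.7145, 0.6964, -0.6773], [-0.0003, -0.698, -0.7161, 0.7956], [0.0, 0.0, 0.0, 1.0]]
{'t': 0.1, 'q': array([-1.31600493e+00,  5.32861733e-02,  1.61420363e+00,  2.45414106e-06,
        1.47597083e+00, -1.18996235e-01]), 'dq': array([ 0.00061364, -0.00125057, -0.00284761, -0.00012302,  0.00204805,
       -0.00014645]), 'effort': array([ 6.09298440e-04, -3.94904780e+01, -3.71361887e+01, -8.16522231e-06,
        3.93292954e-03, -4.39988014e-06]), 'tool_pos': array([ 0.22807225, -0.58128231,  0.2301608 ]), 'tool_rot': array([-3.08505404e+00, -5.83385434e-01,  1.95128749e-04]), 'contact_force': array([-0.18508363, -0.50693114,  0.17655199]), 'wrist_torque': array([-0.00369305,  0.02082017,  0.00528422]), 'grip_force': 0.0, 'opening': 0.08558203081847734} 0.0187
```

View pics/top0.png

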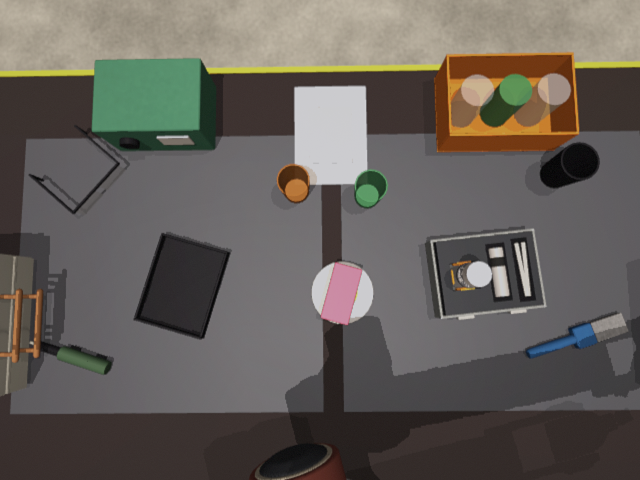

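View pics/side0.png

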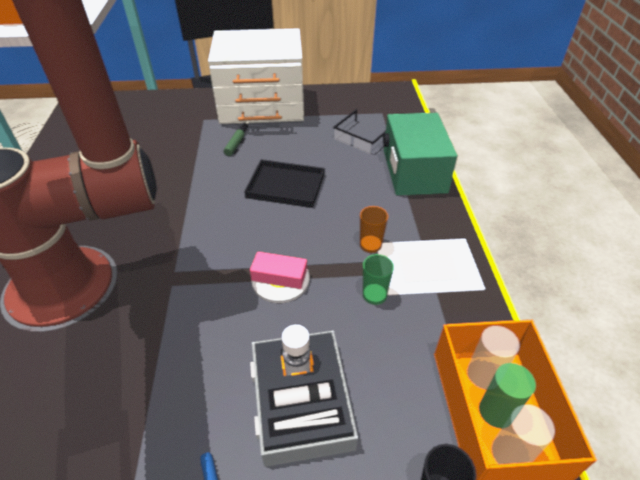

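The top view shows the tray at about (183,285), the plate with the block at (342,293), the case at (487,273) with the white head at (479,274), the green glass at (370,188) and the amber glass at (295,184). The side view agrees. Next I'll enlarge these areas.

Run:
```python
import cv2,numpy as np
a=cv2.imread("pics/top0.png");b=cv2.imread("pics/side0.png")
def grid(im,x0,y0,w,h,s):
    c=cv2.resize(im[y0:y0+h,x0:x0+w],None,fx=s,fy=s,interpolation=cv2.INTER_CUBIC)
    for x in range((x0+9)//10*10,x0+w,10):
        cv2.line(c,((x-x0)*s,0),((x-x0)*s,4 if x%20 else 9),(0,255,255),1)
        if x%20==0: cv2.putText(c,str(x),((x-x0)*s+2,12),0,.35,(0,255,255),1)
    for y in range((y0+9)//10*10,y0+h,10):
        cv2.line(c,(0,(y-y0)*s),(4 if y%20 else 9,(y-y0)*s),(0,255,255),1)
        if y%20==0: cv2.putText(c,str(y),(2,(y-y0)*s+12),0,.35,(0,255,255),1)
    return c
A=np.hstack([grid(a,300,255,80,75,5),grid(a,430,235,80,75,5)])
B=np.hstack([grid(a,340,150,80,60,5),grid(a,125,225,133,100,3)[:300,:400]])
cv2.imwrite("pics/m1.png",np.vstack([A,B])[:600+75])
cv2.imwrite("pics/m1.png",np.vstack([A[:375],B[:225]]))
A=np.hstack([grid(b,240,240,80,60,5),grid(b,350,245,80,60,5)])
B=np.hstack([grid(b,265,320,80,60,5),grid(b,240,150,100,75,4)])
cv2.imwrite("pics/m2.png",np.vstack([A,B]))
```

```text
Traceback (most recent call last):
ValueError: all the input array dimensions except for the concatenation axis must match exactly, but along dimension 1, the array at index 0 has size 800 and the array at index 1 has size 799
```

```bash
cat > g.py <<'E'
import cv2,numpy as np
def grid(im,x0,y0,w,h,s):
    c=cv2.resize(im[y0:y0+h,x0:x0+w],None,fx=s,fy=s,interpolation=cv2.INTER_CUBIC)
    for x in range((x0+9)//10*10,x0+w,10):
        cv2.line(c,((x-x0)*s,0),((x-x0)*s,4 if x%20 else 9),(0,255,255),1)
        if x%20==0: cv2.putText(c,str(x),((x-x0)*s+2,12),0,.35,(0,255,255),1)
    for y in range((y0+9)//10*10,y0+h,10):
        cv2.line(c,(0,(y-y0)*s),(4 if y%20 else 9,(y-y0)*s),(0,255,255),1)
        if y%20==0: cv2.putText(c,str(y),(2,(y-y0)*s+12),0,.35,(0,255,255),1)
    return c
E
python3 - <<'E'
import cv2,numpy as np
from g import grid
a=cv2.imread("pics/top0.png");b=cv2.imread("pics/side0.png")
cv2.imwrite("pics/m1.png",np.vstack([np.hstack([grid(a,300,255,80,75,5),grid(a,430,235,80,75,5)]),np.hstack([grid(a,340,165,80,45,5),grid(a,270,160,80,45,5)])]))
cv2.imwrite("pics/m2.png",np.vstack([np.hstack([grid(b,240,240,80,60,5),grid(b,350,245,80,60,5)]),np.hstack([grid(b,265,320,80,60,5),grid(b,240,150,100,75,4)])]))
E
```

```text
(no output)
```

View pics/m1.png

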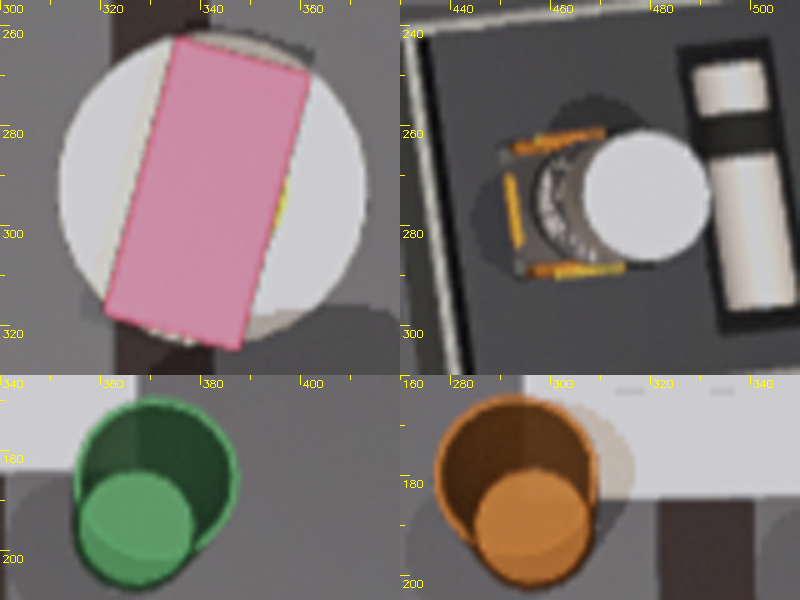

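View pics/m2.png

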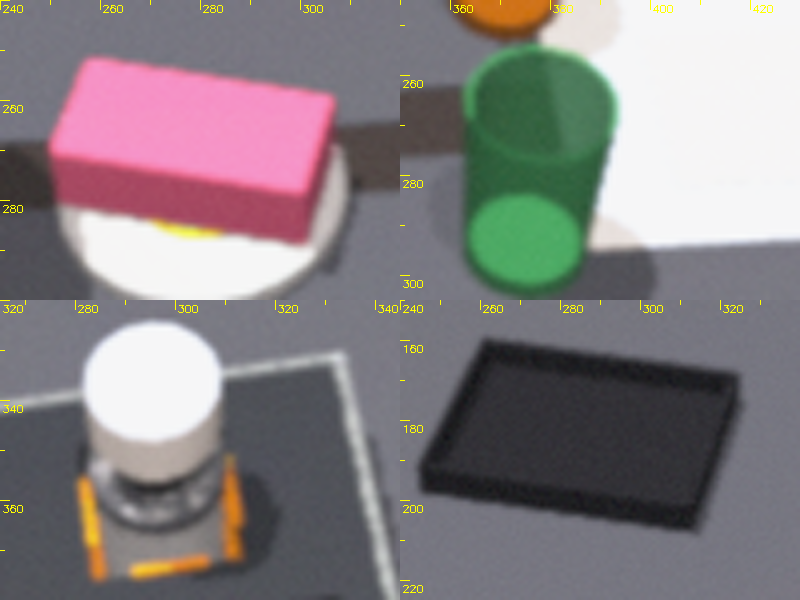

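Positions read from the enlarged crops:
- **Top camera:** block corners (335.4,262.4), (362,269.6), (348,325), (321,317.4); plate centre (342.5,292.3); head (479.5,274.2); green rim (371.4,185.8).
- **Side camera:** head (295.5,336.4); green rim (378.1,265.3); block corners (257,251.6), (307,259.4), (300.6,278.6), (250,270).

```bash
cat > m.py <<'E'
import numpy as np
from station import ctrl
from scipy.spatial.transform import Rotation as R
def w(n,u,v,z):
    p=ctrl.camera_params(n);T=np.array(p["T"]);d=T[:3,:3]@[(u-p["cx"])/p["fx"],(v-p["cy"])/p["fy"],1]
    return T[:3,3]+d*(z-T[2,3])/d[2]
def tool(target,yaw):  # shift and turn in tool axes; yaw = world angle of the closing line
    o=ctrl.get_obs();r=R.from_rotvec(o["tool_rot"]);y=r.as_matrix()[:,1];a=np.arctan2(y[1],y[0])
    d=(yaw-a+np.pi/2)%np.pi-np.pi/2   # about world z
    tgt=R.from_euler('z',d)*r
    # level out: z straight down
    print("shift",r.inv().apply(np.array(target)-o["tool_pos"]).round(4),"rz(tool)",round(-d,4),"closing",round(a,3),"q6",o["q"][5].round(3),"tilt",r.as_matrix()[:2,2].round(4))
E
python3 - <<'E'
from m import *
np.set_printoptions(precision=4,suppress=True)
P={"block":([(335.4,262.4),(362,269.6),(348,325),(321,317.4)],[(250,270),(257,251.6),(307,259.4),(300.6,278.6)],.05),
"tray":([(164,234),(230,249),(203,338),(136,321)],[(245,192),(261.7,160),(324.5,168.7),(314.2,203.2)],.024),
"head":([(479.5,274.2)],[(295.5,336.4)],.138),"plate":([(342.5,292.3)],[],.012),
"green":([(371.4,185.8)],[(378.1,265.3)],.095),"gfoot":([(367,195.4)],[(375,292.6)],.004),"amber":([(292.8,177)],[],.095)}
for k,(a,b,z) in P.items():
    for n,l in(("top",a),("side",b)):
        if l:
            q=np.array([w(n,*x,z) for x in l]);print(k,n,q.mean(0)[:2])
            if len(q)==4:
                e=[q[(i+1)%4]-q[i] for i in range(4)];print("  len",[round(float(np.linalg.norm(x)),4) for x in e],"ang",[round(float(np.arctan2(x[1],x[0])),3) for x in e])
c=[w("top",u,v,.06)[:2] for u,v in((430.5,240),(533,230.5),(545,308),(440,318))];print("case",c,np.mean(c,0))
E
```

```text
block top [ 0.4691 -0.018 ]
  len [0.0528, 0.1084, 0.0531, 0.1081] ang [-1.847, 2.876, 1.29, -0.269]
block side [ 0.4731 -0.0223]
  len [0.0525, 0.1097, 0.0536, 0.1075] ang [1.317, -0.273, -1.866, 2.859]
tray top [0.4887 0.2938]
  len [0.1364, 0.1812, 0.1368, 0.1789] ang [-1.805, 2.856, 1.319, -0.288]
tray side [0.4938 0.2887]
  len [0.1375, 0.1743, 0.1404, 0.1794] ang [1.278, -0.29, -1.827, 2.835]
head top [ 0.4999 -0.2521]
head side [ 0.504 -0.255]
plate top [ 0.4712 -0.0209]
green top [ 0.6669 -0.0747]
green side [ 0.6699 -0.0766]
gfoot top [ 0.6684 -0.0743]
gfoot side [ 0.672  -0.0734]
amber top [0.6855 0.0709]
case [array([ 0.5686, -0.1883]), array([ 0.5845, -0.3833]), array([ 0.4382, -0.3972]), array([ 0.4216, -0.2009])] [ 0.5032 -0.2924]
```

Run:
```python
from m import *
tool([.471,-.020,.20],1.294)
```

```text
shift [ 0.4311 -0.4338  0.0311] rz(tool) 0.6506 closing -1.197 q6 -0.119 tilt [-0.0005  0.0018]
```
Shift 0.612 in xy: 15+ rows at 0.0417. Use 18 rows?? Only waypoint: a row is the pose to reach, tool goes at most .0417 per row; "what a row does not reach only later rows make up". So I can write the same target 18 times. But write few... I must type rows. Repeat final target 18 times: 0.612/18=.034 OK — it goes full speed with repeats. Hmm, ramp by typed rows? Empty gripper, fine. Also joint 1 limit 70% of 2.57=1.8 rad/s → 0.15 rad per row; joint 1 turn 1.28 ok.

Careful with the scale: shifts go in units of 25 mm. That gives: -0.434 m is -17.36, 0.431 m is 17.24.

```bash
T="x"; echo '[0.085, 0.8, -0.8, 0, 0, 0, 0.03, 0.085, 2, -2, 0, 0, 0, 0.08, 0.085, 3.2, -3.2, 0, 0, 0, 0.13, 0.085, 4.4, -4.4, 0, 0, 0, 0.18, 0.085, 5.6, -5.6, 0, 0, 0, 0.23, 0.085, 6.8, -6.8, 0, 0, 0, 0.28, 0.085, 8, -8, 0, 0, 0, 0.33, 0.085, 9.2, -9.2, 0.4, 0, 0, 0.38, 0.085, 10.4, -10.4, 0.4, 0, 0, 0.43, 0.085, 11.6, -11.6, 0.8, 0, 0, 0.48, 0.085, 12.8, -12.8, 0.8, 0, 0, 0.53, 0.085, 14, -14, 1.2, 0, 0, 0.58, 0.085, 15.2, -15.2, 1.2, 0, 0, 0.62, 0.085, 16.2, -16.2, 1.2, 0, 0, 0.65, 0.085, 16.8, -16.8, 1.2, 0, 0, 0.65, 0.085, 17.24, -17.36, 1.2, 0, 0, 0.65, 0.085, 17.24, -17.36, 1.2, 0, 0, 0.65]' > m.json && python3 jog.py m.json 60
```

Run:
```python
from m import *
tool([.471,-.020,.016],1.294)
```

```text
t: 1.52
tool_pos: [0.4712, -0.0175, 0.2008]
tool_rot: [-3.112, 0.425, 0.002]
contact_force: [0.0, 0.3, 1.2]
opening: 0.0848
grip_force: 0.0
shift [0.0007 0.0026 0.1848] rz(tool) 0.0053 closing -1.842 q6 1.646 tilt [-0.0009  0.0012]
```

```bash
echo '[0.085, 0.04, 0.12, 1.2, 0, 0, 0.005, 0.085, 0.04, 0.12, 2.4, 0, 0, 0.005, 0.085, 0.04, 0.12, 3.6, 0, 0, 0.005, 0.085, 0.04, 0.12, 4.8, 0, 0, 0.005, 0.085, 0.04, 0.12, 5.8, 0, 0, 0.005, 0.085, 0.04, 0.12, 6.6, 0, 0, 0.005, 0.085, 0.04, 0.12, 7.12, 0, 0, 0.005, 0.085, 0.04, 0.12, 7.4, 0, 0, 0.005, 0.05, 0.04, 0.12, 7.4, 0, 0, 0.005, 0.05, 0.04, 0.12, 7.4, 0, 0, 0.005, 0.05, 0.04, 0.12, 7.4, 0, 0, 0.005, 0.05, 0.04, 0.12, 7.4, 0, 0, 0.005, 0.05, 0.04, 0.12, 7.4, 0, 0, 0.005, 0.05, 0.04, 0.12, 7.4, 0, 0, 0.005, 0.05, 0.04, 0.12, 7.4, 0, 0, 0.005]' > m.json && python3 jog.py m.json 60; echo '[0.05, 0, 0, 0, 0, 0, 0, 0.05, 0, 0, 0, 0, 0, 0, 0.05, 0, 0, -0.4, 0, 0, 0, 0.05, 0, 0, -1.2, 0, 0, 0, 0.05, 0, 0, -2.2, 0, 0, 0, 0.05, 0, 0, -2.8, 0, 0, 0, 0.05, 0, 0, -3.2, 0, 0, 0]' > m.json && python3 jog.py m.json;python3 - <<'E'
from m import *
tool([.491,.291,.1],1.283)
tool([.491,.291,.01],1.283)
E
```

```text
t: 2.77
tool_pos: [0.4728, -0.024, 0.0182]
tool_rot: [3.11, -0.44, 0.005]
contact_force: [-0.1, -0.2, 6.8]
opening: 0.0539
grip_force: 67.1
t: 3.35
tool_pos: [0.4712, -0.0238, 0.0979]
tool_rot: [3.11, -0.44, 0.002]
contact_force: [-0.1, -0.2, -4.8]
opening: 0.054
grip_force: 65.9
shift [-0.0682 -0.3079 -0.0024] rz(tool) 0.0068 closing -1.852 q6 1.644 tilt [ 0.0011 -0.0009]
shift [-0.0684 -0.308   0.0876] rz(tool) 0.0068 closing -1.852 q6 1.644 tilt [ 0.0011 -0.0009]
```

```bash
echo '[0.05, -0.16, -0.6, 0, 0, 0, 0, 0.05, -0.4, -1.6, 0, 0, 0, 0, 0.05, -0.64, -2.8, 0, 0, 0, 0, 0.05, -0.88, -4, 0, 0, 0, 0, 0.05, -1.2, -5.2, 0, 0, 0, 0, 0.05, -1.44, -6.4, 0, 0, 0, 0, 0.05, -1.68, -7.6, 0, 0, 0, 0, 0.05, -2, -8.8, 0, 0, 0, 0, 0.05, -2.24, -10, 0, 0, 0, 0, 0.05, -2.48, -11, 0, 0, 0, 0, 0.05, -2.64, -11.8, 0, 0, 0, 0, 0.05, -2.72, -12.32, 0, 0, 0, 0.007, 0.05, -2.72, -12.32, 0, 0, 0, 0.007, 0.05, -2.72, -12.32, 0.8, 0, 0, 0.007, 0.05, -2.72, -12.32, 1.6, 0, 0, 0.007, 0.05, -2.72, -12.32, 2.4, 0, 0, 0.007, 0.05, -2.72, -12.32, 2.8, 0, 0, 0.007, 0.05, -2.72, -12.32, 3.08, 0, 0, 0.007, 0.05, -2.72, -12.32, 3.2, 0, 0, 0.007]' > m.json && python3 jog.py m.json ; echo '[0.05, 0, 0, 0.12, 0, 0, 0, 0.05, 0, 0, 0.24, 0, 0, 0, 0.05, 0, 0, 0.24, 0, 0, 0]' > m.json && python3 jog.py m.json;python3 - <<'E'
from m import *
tool([.491,.291,.012],1.283)
E
```

```text
t: 4.93
tool_pos: [0.4903, 0.2903, 0.0148]
tool_rot: [3.107, -0.451, -0.004]
contact_force: [-1.0, -0.4, -4.5]
opening: 0.0543
grip_force: 65.7
t: 5.18
tool_pos: [0.4923, 0.2915, 0.0114]
tool_rot: [-3.108, 0.451, -0.003]
contact_force: [0.8, 0.0, -3.6]
opening: 0.0542
grip_force: 65.8
shift [-0.0011  0.0009 -0.0006] rz(tool) -0.0004 closing -1.859 q6 2.264 tilt [0.0021 0.0008]
```

Scaled: -0.205 m is -8.2, -0.195 m is -7.8.

```bash
echo '[0.05, 0, 0, 0.04, 0, 0, 0, 0.058, 0, 0, 0.04, 0, 0, 0, 0.065, 0, 0, 0.04, 0, 0, 0, 0.072, 0, 0, 0.04, 0, 0, 0, 0.072, 0, 0, 0, 0, 0, 0, 0.072, 0, 0, 0, 0, 0, 0, 0.072, 0, 0, -0.8, 0, 0, 0, 0.072, 0, 0, -2, 0, 0, 0, 0.072, 0, 0, -3.2, 0, 0, 0, 0.085, 0, 0, -4.4, 0, 0, 0, 0.085, 0, 0, -5.6, 0, 0, 0, 0.085, 0, 0, -6.8, 0, 0, 0, 0.085, 0, 0, -7.8, 0, 0, 0, 0.085, 0, 0, -8.2, 0, 0, 0, 0.085, 0, 0, -8.2, 0, 0, 0]' > m.json && python3 jog.py m.json ;python3 - <<'E'
from m import *
import cv2
from g import grid
cv2.imwrite("pics/top1.png",cv2.resize(ctrl.get_image("side")[130:430,180:420,::-1],None,fx=2,fy=2))
tool([.502,-.2535,.21],1.283)
tool([.502,-.2535,.21],1.67)
E
```

```text
t: 6.43
tool_pos: [0.4929, 0.2919, 0.219]
tool_rot: [-3.106, 0.451, -0.009]
contact_force: [0.3, -0.4, 0.4]
opening: 0.0847
grip_force: 0.0
shift [0.1647 0.5195 0.0057] rz(tool) -0.0004 closing -1.859 q6 2.264 tilt [0.002  0.0008]
shift [0.1647 0.5195 0.0057] rz(tool) -0.3874 closing -1.859 q6 2.264 tilt [0.002  0.0008]
```

View pics/top1.png

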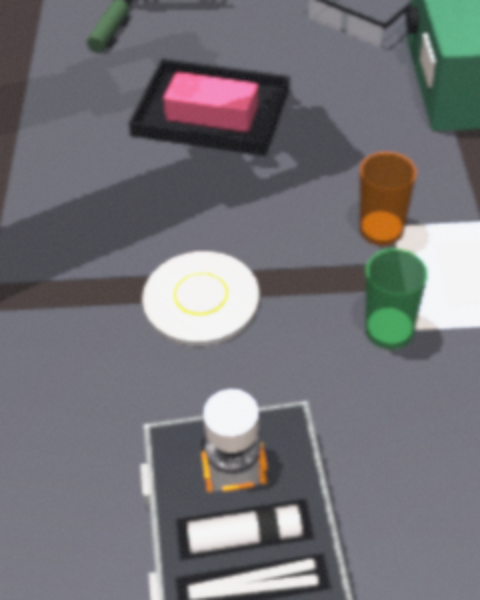

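The stone lies flat in the tray. The plate is empty, with its centre at crop (201,293), which is side pixel (280.5,276.5). Next is the post.

Scaled: 0.5195 m is 20.78, 0.165 m is 6.6.

```bash
echo '[0.085, 0.2, 0.6, 0, 0, 0, 0, 0.085, 0.56, 1.8, 0, 0, 0, 0, 0.085, 1, 3.2, 0, 0, 0, 0, 0.085, 1.44, 4.6, 0, 0, 0, 0, 0.085, 1.88, 6, 0, 0, 0, 0, 0.085, 2.32, 7.4, 0, 0, 0, 0, 0.085, 2.8, 8.8, 0, 0, 0, 0, 0.085, 3.24, 10.2, 0, 0, 0, 0, 0.085, 3.68, 11.6, 0, 0, 0, 0, 0.085, 4.12, 13, 0, 0, 0, 0, 0.085, 4.56, 14.4, 0, 0, 0, 0, 0.085, 5, 15.8, 0, 0, 0, 0, 0.085, 5.44, 17.2, 0, 0, 0, 0, 0.085, 5.88, 18.6, 0, 0, 0, 0, 0.085, 6.28, 19.8, 0, 0, 0, 0, 0.085, 6.52, 20.52, 0, 0, 0, 0, 0.085, 6.6, 20.78, 0, 0, 0, 0, 0.085, 6.6, 20.78, 0, 0, 0, 0, 0.085, 6.6, 20.78, 0, 0, 0, 0]' > m.json && python3 jog.py m.json ;python3 - <<'E'
from m import *
import cv2
i=ctrl.get_image("top")
np.set_printoptions(precision=4,suppress=True)
g=i.astype(int);m=((g.min(2)>150)).astype(np.uint8);m[:255]=0;m[330:]=0;m[:,:300]=0;m[:,380:]=0
(c,ax,an)=cv2.fitEllipse(cv2.convexHull(np.argwhere(m)[:,::-1].astype(np.int32)));print(c,ax,m.sum())
print(w("top",*c,.012),w("side",280.5,276.5,.012))
tool([.502,-.2535,.1],1.283)
E
```

```text
t: 8.07
tool_pos: [0.5011, -0.2527, 0.2133]
tool_rot: [-3.107, 0.451, 0.005]
contact_force: [-0.2, -0.4, -0.0]
opening: 0.085
grip_force: 0.0
(341.8905944824219, 292.3558349609375) (61.72223663330078, 62.13203430175781) 2892
[ 0.4711 -0.0197  0.012 ] [ 0.475  -0.0228  0.012 ]
shift [0.0011 0.0011 0.1139] rz(tool) 0.0005 closing -1.858 q6 1.259 tilt [-0.0018  0.0018]
```

Scaled: 0.114 m is 4.56, 0.112 m is 4.48.

```bash
echo '[0.085, 0.04, 0.04, 0.8, 0, 0, 0, 0.085, 0.04, 0.04, 1.8, 0, 0, 0, 0.085, 0.04, 0.04, 2.8, 0, 0, 0, 0.085, 0.04, 0.04, 3.6, 0, 0, 0, 0.085, 0.04, 0.04, 4.2, 0, 0, 0, 0.085, 0.04, 0.04, 4.48, 0, 0, 0, 0.085, 0.04, 0.04, 4.56, 0, 0, 0, 0.085, 0.04, 0.04, 4.56, 0, 0, 0, 0.06, 0.04, 0.04, 4.56, 0, 0, 0, 0.05, 0.04, 0.04, 4.56, 0, 0, 0, 0.04, 0.04, 0.04, 4.56, 0, 0, 0, 0.04, 0.04, 0.04, 4.56, 0, 0, 0, 0.04, 0.04, 0.04, 4.56, 0, 0, 0, 0.04, 0.04, 0.04, 4.56, 0, 0, 0, 0.04, 0.04, 0.04, 4.56, 0, 0, 0, 0.04, 0.04, 0.04, 4.56, 0, 0, 0, 0.04, 0.04, 0.04, 4.56, 0, 0, 0]' > m.json && python3 jog.py m.json 90;python3 - <<'E'
from m import *
o=ctrl.get_obs();print(o["contact_force"],o["wrist_torque"])
tool([.502,-.2535,.1],1.283)
E
```

```text
t: 9.53
tool_pos: [0.5039, -0.2543, 0.1033]
tool_rot: [-3.107, 0.451, -0.005]
contact_force: [1.0, 5.4, 5.2]
opening: 0.042
grip_force: 90.4
[0.95558937 5.38750593 5.21974532] [ 0.95783816 -0.20784836 -0.02006103]
shift [-0.0021 -0.0003  0.0033] rz(tool) -0.0007 closing -1.859 q6 1.257 tilt [0.0034 0.0016]
```

```bash
echo '[0.04, 0, 0, 0, 0, 0, 0.08, 0.04, 0, 0, -0.04, 0, 0, 0.15, 0.04, 0, 0, -0.072, 0, 0, 0.05, 0.04, 0, 0, -0.104, 0, 0, -0.05, 0.04, 0, 0, -0.136, 0, 0, -0.15, 0.04, 0, 0, -0.168, 0, 0, -0.05, 0.04, 0, 0, -0.2, 0, 0, 0.05, 0.04, 0, 0, -0.232, 0, 0, 0.15, 0.04, 0, 0, -0.264, 0, 0, 0.05, 0.04, 0, 0, -0.296, 0, 0, -0.05, 0.04, 0, 0, -0.328, 0, 0, -0.15, 0.04, 0, 0, -0.36, 0, 0, -0.05, 0.04, 0, 0, -0.392, 0, 0, 0.05, 0.04, 0, 0, -0.424, 0, 0, 0.15, 0.04, 0, 0, -0.456, 0, 0, 0.05, 0.04, 0, 0, -0.488, 0, 0, -0.05, 0.04, 0, 0, -0.52, 0, 0, -0.15]' > m.json && python3 jog.py m.json 90;python3 - <<'E'
from m import *
import cv2
o=ctrl.get_obs();print(o["contact_force"],o["wrist_torque"],o["q"][5])
cv2.imwrite("pics/s2.png",cv2.resize(ctrl.get_image("side")[300:480,220:400,::-1],None,fx=3,fy=3))
E
```

```text
t: 10.95
tool_pos: [0.5025, -0.2536, 0.1128]
tool_rot: [-3.131, 0.211, -0.001]
contact_force: [3.2, 1.8, -6.4]
opening: 0.042
grip_force: 92.7
[ 3.16904433  1.77499852 -6.44815807] [ 0.6003064  -0.91781972 -0.31471803] 1.103370098982805
```

View pics/s2.png

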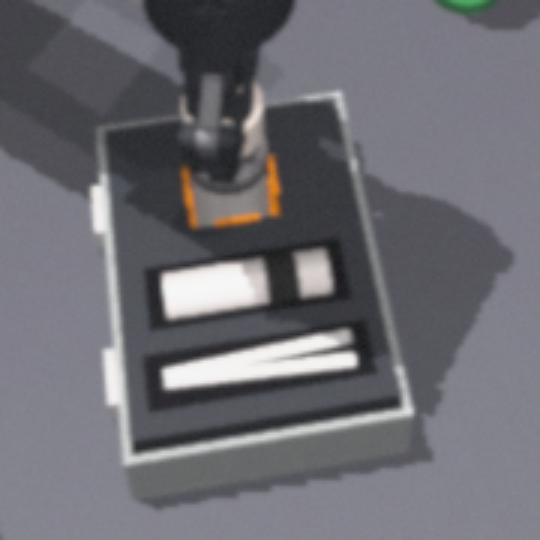

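The foam insert still sits below the case rim, and the pull is only about 6 N. I'll carry on wiggling.

```bash
echo '[0.04, 0, 0, 0, 0, 0, 0.1, 0.04, 0, 0, -0.032, 0, 0, 0.2, 0.04, 0, 0, -0.064, 0, 0, 0.3, 0.04, 0, 0, -0.096, 0, 0, 0.2, 0.04, 0, 0, -0.128, 0, 0, 0.1, 0.04, 0, 0, -0.16, 0, 0, 0, 0.04, 0, 0, -0.192, 0, 0, 0.1, 0.04, 0, 0, -0.224, 0, 0, 0.2, 0.04, 0, 0, -0.256, 0, 0, 0.3, 0.04, 0, 0, -0.288, 0, 0, 0.2, 0.04, 0, 0, -0.32, 0, 0, 0.1, 0.04, 0, 0, -0.352, 0, 0, 0, 0.04, 0, 0, -0.384, 0, 0, 0.1, 0.04, 0, 0, -0.416, 0, 0, 0.2, 0.04, 0, 0, -0.448, 0, 0, 0.3, 0.04, 0, 0, -0.48, 0, 0, 0.2, 0.04, 0, 0, -0.512, 0, 0, 0.1, 0.04, 0, 0, -0.544, 0, 0, 0]' > m.json && python3 jog.py m.json 90;
echo '[0.04, 0, 0, -0.032, 0, 0, 0.1, 0.04, 0, 0, -0.064, 0, 0, 0.2, 0.04, 0, 0, -0.096, 0, 0, 0.3, 0.04, 0, 0, -0.128, 0, 0, 0.2, 0.04, 0, 0, -0.16, 0, 0, 0.1, 0.04, 0, 0, -0.192, 0, 0, 0, 0.04, 0, 0, -0.224, 0, 0, 0.1, 0.04, 0, 0, -0.256, 0, 0, 0.2, 0.04, 0, 0, -0.288, 0, 0, 0.3, 0.04, 0, 0, -0.32, 0, 0, 0.2, 0.04, 0, 0, -0.352, 0, 0, 0.1, 0.04, 0, 0, -0.384, 0, 0, 0, 0.04, 0, 0, -0.416, 0, 0, 0.1, 0.04, 0, 0, -0.448, 0, 0, 0.2, 0.04, 0, 0, -0.48, 0, 0, 0.3, 0.04, 0, 0, -0.512, 0, 0, 0.2, 0.04, 0, 0, -0.544, 0, 0, 0.1, 0.04, 0, 0, -0.576, 0, 0, 0]' > m.json && python3 jog.py m.json
```

```text
t: 12.5
tool_pos: [0.5024, -0.2539, 0.1265]
tool_rot: [-3.131, 0.214, -0.0]
contact_force: [3.3, 2.0, -7.8]
opening: 0.0421
grip_force: 92.8
t: 14.0
tool_pos: [0.502, -0.2551, 0.1421]
tool_rot: [3.134, -0.213, -0.002]
contact_force: [-0.5, -0.1, -2.9]
opening: 0.0418
grip_force: 93.3
```

```bash
echo '[0.04, 0, 0, -0.2, 0, 0, 0, 0.04, 0, 0, -0.6, 0, 0, 0, 0.04, 0, 0, -1.2, 0, 0, 0, 0.04, 0, 0, -1.8, 0, 0, 0, 0.04, 0, 0, -2.2, 0, 0, 0, 0.04, 0, 0, -2.4, 0, 0, 0, 0.04, 0, 0, -2.4, 0, 0, 0]' > m.json && python3 jog.py m.json;python3 - <<'E'
from m import *
import cv2
a=ctrl.get_image("side")[230:450,200:400,::-1];cv2.imwrite("pics/s3.png",cv2.resize(a,None,fx=2.5,fy=2.5))
tool([.473,-.0213,.13],1.283)
o=ctrl.get_obs();print(o["tool_pos"],o["wrist_torque"],o["contact_force"])
E
```

```text
t: 14.58
tool_pos: [0.5033, -0.2556, 0.2045]
tool_rot: [3.132, -0.219, 0.005]
contact_force: [-0.2, -0.1, -2.9]
opening: 0.0424
grip_force: 93.2
shift [-0.062  -0.2276  0.0728] rz(tool) 0.1486 closing -1.71 q6 1.108 tilt [ 0.001  -0.0009]
[ 0.50271343 -0.25523692  0.20308135] [ 0.04695431 -0.0025985  -0.00345867] [ 0.60879847  0.36071148 -2.92880293]
```

View pics/s3.png

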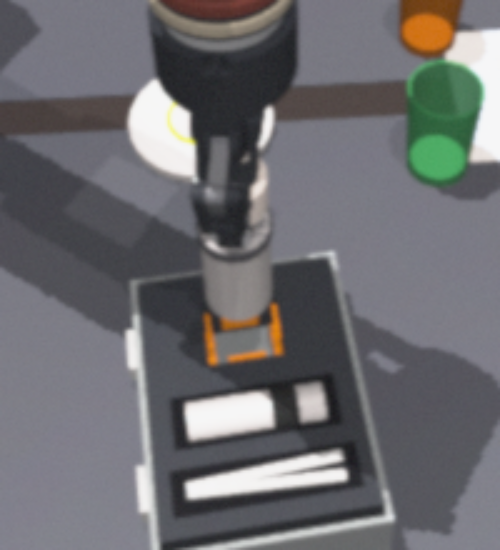

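The post hangs free and upright, with its foot near crop (237,310), and the insert stayed down. Now to the plate.

```bash
echo '[0.04, -0.12, -0.4, 0, 0, 0, 0, 0.04, -0.32, -1.2, 0, 0, 0, 0, 0.04, -0.6, -2.2, 0, 0, 0, 0, 0.04, -0.88, -3.2, 0, 0, 0, 0, 0.04, -1.16, -4.2, 0, 0, 0, 0, 0.04, -1.44, -5.2, 0, 0, 0, 0, 0.04, -1.68, -6.2, 0, 0, 0, 0, 0.04, -1.96, -7.2, 0, 0, 0, 0, 0.04, -2.2, -8.08, 0, 0, 0, 0, 0.04, -2.4, -8.72, 0, 0, 0, 0, 0.04, -2.48, -9.06, 0, 0, 0, 0, 0.04, -2.48, -9.104, 0, 0, 0, 0, 0.04, -2.48, -9.104, 0.8, 0, 0, 0, 0.04, -2.48, -9.104, 1.6, 0, 0, 0, 0.04, -2.48, -9.104, 2.4, 0, 0, 0, 0.04, -2.48, -9.104, 2.92, 0, 0, 0, 0.04, -2.48, -9.104, 3.2, 0, 0, 0, 0.04, -2.48, -9.104, 3.32, 0, 0, 0, 0.04, -2.48, -9.104, 3.32, 0, 0, 0]' > m.json && python3 jog.py m.json;python3 - <<'E'
from m import *
tool([.473,-.0213,.1073],1.283)
import cv2
a=ctrl.get_image("side")[190:310,200:340,::-1];b=ctrl.get_image("top")[230:350,270:410,::-1]
cv2.imwrite("pics/s4.png",np.hstack([cv2.resize(x,None,fx=2.8,fy=2.8,interpolation=2) for x in(a,b)]))
E
```

```text
t: 16.22
tool_pos: [0.4721, -0.0214, 0.1187]
tool_rot: [3.134, -0.218, -0.002]
contact_force: [0.7, 0.2, -3.6]
opening: 0.042
grip_force: 93.3
shift [ 0.0009 -0.0003  0.0114] rz(tool) 0.1488 closing -1.71 q6 1.507 tilt [-0.0013  0.0001]
```

View pics/s4.png

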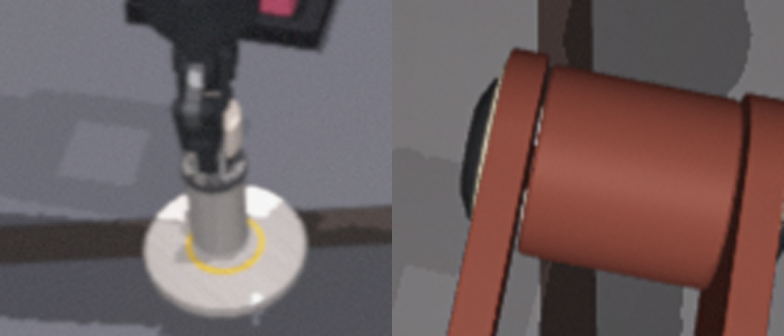

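In the side crop the stem's foot is at about u=218.5 and the ring's centre at about 225.5, so the post is slightly low in x. I'll measure it with code.

Run:
```python
from m import *
import cv2
np.set_printoptions(precision=4,suppress=True)
def px(n,P):
    p=ctrl.camera_params(n);T=np.array(p["T"]);c=T[:3,:3].T@(np.array(P)-T[:3,3]);return c[:2]/c[2]*[p["fx"],p["fy"]]+[p["cx"],p["cy"]]
a=ctrl.get_image("side");g=a.astype(int)
cv2.imwrite("pics/s5.png",np.hstack([cv2.resize(a[225:305,245:315,::-1],None,fx=7,fy=7,interpolation=2)]))
f=.1187-.1033+.008
for x in(.473,.475): print("foot exp",px("side",[x,-.0228,f]),"collar exp",px("side",[x,-.0228,f+.076]),px("side",[x,-.0228,.012]))
for r in(262,266,270,274): print(r,g[r,262:296].sum(1)//3)
y=(g[:,:,2]<g[:,:,0]-50)&(g[:,:,0]>150);y[:255]=0;y[300:]=0;y[:,:255]=0;y[:,310:]=0
v,u=np.nonzero(y);print("ring",u.min(),u.max(),v.min(),v.max())
```

```text
foot exp [279.2473 273.1177] collar exp [276.9631 248.6917] [279.5689 276.5557]
foot exp [280.1903 273.0689] collar exp [277.9601 248.6425] [280.5042 276.5069]
262 [228 236 238 239 234 206 147 122 125 129 129 133 135 132 134 137 139 137
 135 136 135 135 132 123 122 132 189 235 244 245 245 245 245 245]
266 [241 241 238 225 189 153 131 121 123 124 129 130 134 134 132 135 135 139
 136 136 137 135 132 129 124 125 150 202 235 242 244 243 243 235]
270 [192 187 180 167 162 159 142 123 121 123 126 130 135 131 133 133 137 138
 136 138 135 135 134 130 124 121 125 154 174 183 190 194 195 194]
274 [196 196 195 194 183 164 141 127 122 123 126 127 132 133 132 132 138 138
 137 137 136 133 131 131 126 122 132 163 185 190 183 178 191 196]
ring 266 294 269 287
```

View pics/s5.png

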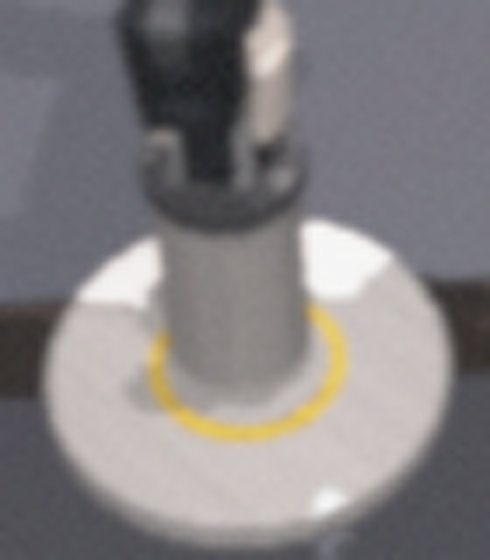

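The post sits about 2.8 mm low in x, which matches the offset in the grip, and it isn't tilted. I'll correct that and lower it.

Scaled: 0.009 m is 0.36, 0.0075 m is 0.3.

```bash
echo '[0.04, 0.06, 0, 0, 0, 0, 0, 0.04, 0.132, -0.016, 0, 0, 0, 0, 0.04, 0.132, -0.016, 0.12, 0, 0, 0, 0.04, 0.132, -0.016, 0.24, 0, 0, 0, 0.04, 0.132, -0.016, 0.3, 0, 0, 0, 0.04, 0.132, -0.016, 0.36, 0, 0, 0, 0.04, 0.132, -0.016, 0.36, 0, 0, 0, 0.04, 0.132, -0.016, 0.36, 0, 0, 0]' > m.json && python3 jog.py m.json;python3 - <<'E'
from m import *
for i in range(2):
    tool([.4757,-.0213,.1073],1.283);ctrl.get_image("side")
o=ctrl.get_obs();print(o["tool_pos"],o["contact_force"])
E
```

```text
t: 17.03
tool_pos: [0.4756, -0.021, 0.1101]
tool_rot: [-3.134, 0.217, 0.001]
contact_force: [-0.2, -0.2, -3.5]
opening: 0.042
grip_force: 93.3
shift [0.0002 0.0002 0.0028] rz(tool) 0.1496 closing -1.709 q6 1.508 tilt [-0.0005  0.0001]
shift [0.     0.0002 0.0029] rz(tool) 0.1496 closing -1.709 q6 1.508 tilt [-0.0002  0.    ]
[ 0.47579538 -0.02109996  0.11037368] [-0.20984073 -0.07141646 -2.51058088]
```

Scaled: 0.002 m is 0.08, 0.001 m is 0.04.

```bash
echo '[0.04, 0, 0, 0.04, 0, 0, 0, 0.04, 0, 0, 0.08, 0, 0, 0, 0.04, 0, 0, 0.08, 0, 0, 0, 0.04, 0, 0, 0.08, 0, 0, 0]' > m.json && python3 jog.py m.json; echo '[0.04, 0, 0, 0.02, 0, 0, 0, 0.04, 0, 0, 0.04, 0, 0, 0, 0.04, 0, 0, 0.04, 0, 0, 0]' > m.json && python3 jog.py m.json
```

```text
t: 17.47
tool_pos: [0.4757, -0.0211, 0.1082]
tool_rot: [-3.134, 0.217, 0.0]
contact_force: [-0.9, 0.4, -3.1]
opening: 0.0422
grip_force: 93.3
t: 17.72
tool_pos: [0.4758, -0.0211, 0.1074]
tool_rot: [-3.134, 0.217, -0.0]
contact_force: [-1.1, -0.1, -2.9]
opening: 0.042
grip_force: 93.4
```

Scaled: 0.001 m is 0.04, 0.0005 m is 0.02.

```bash
echo '[0.04, 0, 0, 0.02, 0, 0, 0, 0.04, 0, 0, 0.04, 0, 0, 0, 0.04, 0, 0, 0.04, 0, 0, 0]' > m.json && python3 jog.py m.json;echo '[0.04, 0, 0, 0.02, 0, 0, 0, 0.04, 0, 0, 0.04, 0, 0, 0, 0.04, 0, 0, 0.04, 0, 0, 0]' > m.json && python3 jog.py m.json
```

```text
t: 17.97
tool_pos: [0.4763, -0.0212, 0.1073]
tool_rot: [3.134, -0.217, 0.002]
contact_force: [-0.8, 0.6, 3.9]
opening: 0.0419
grip_force: 93.7
t: 18.22
tool_pos: [0.4767, -0.0212, 0.1073]
tool_rot: [3.134, -0.217, 0.003]
contact_force: [-3.6, -0.0, 8.3]
opening: 0.0423
grip_force: 94.3
```

Scaled: -0.115 m is -4.6, -0.11 m is -4.4.

```bash
echo '[0.04, 0, 0, -0.06, 0, 0, 0, 0.042, 0, 0, -0.06, 0, 0, 0, 0.046, 0, 0, -0.06, 0, 0, 0, 0.05, 0, 0, -0.06, 0, 0, 0, 0.06, 0, 0, -0.06, 0, 0, 0, 0.075, 0, 0, -0.06, 0, 0, 0, 0.085, 0, 0, -0.06, 0, 0, 0, 0.085, 0, 0, -0.06, 0, 0, 0, 0.085, 0, 0, -0.8, 0, 0, 0, 0.085, 0, 0, -1.8, 0, 0, 0, 0.085, 0, 0, -3, 0, 0, 0, 0.085, 0, 0, -4, 0, 0, 0, 0.085, 0, 0, -4.4, 0, 0, 0, 0.085, 0, 0, -4.6, 0, 0, 0]' > m.json && python3 jog.py m.json 20;python3 - <<'E'
from m import *
o=ctrl.get_obs();print(o["tool_pos"],o["tool_rot"])
tool([.669,-.0755,.23],1.43)
E
```

```text
t: 19.38
tool_pos: [0.4768, -0.0213, 0.2227]
tool_rot: [3.134, -0.217, 0.006]
contact_force: [0.0, 0.4, 0.2]
opening: 0.0847
grip_force: 0.0
[ 0.47684758 -0.02133416  0.22266682] [ 3.13351653 -0.21682661  0.00642565]
shift [ 0.1978  0.0272 -0.0065] rz(tool) 0.0026 closing -1.709 q6 1.508 tilt [ 0.004  -0.0009]
```

Scaled: 0.198 m is 7.92, 0.195 m is 7.8.

```bash
echo '[0.085, 0.6, 0.08, 0, 0, 0, 0, 0.085, 1.6, 0.24, 0, 0, 0, 0, 0.085, 2.8, 0.4, 0, 0, 0, 0, 0.085, 4, 0.56, 0, 0, 0, 0, 0.085, 5.2, 0.72, 0, 0, 0, 0, 0.085, 6.4, 0.88, 0, 0, 0, 0, 0.085, 7.32, 1.04, 0, 0, 0, 0, 0.085, 7.8, 1.08, 0, 0, 0, 0, 0.085, 7.92, 1.08, 0, 0, 0, 0, 0.085, 7.92, 1.08, 0, 0, 0, 0]' > m.json && python3 jog.py m.json;python3 - <<'E'
from m import *
import cv2
tool([.669,-.0755,.05],1.43)
np.set_printoptions(precision=4,suppress=True)
a=ctrl.get_image("side")
from g import grid
cv2.imwrite("pics/s6.png",np.ascontiguousarray(grid(np.ascontiguousarray(a[:,:,::-1]),240,200,170,105,4)))
def px(n,P):
    p=ctrl.camera_params(n);T=np.array(p["T"]);c=T[:3,:3].T@(np.array(P)-T[:3,3]);return c[:2]/c[2]*[p["fx"],p["fy"]]+[p["cx"],p["cy"]]
print("ideal head",px("side",[.475,-.0228,.142]))
E
```

```text
t: 20.22
tool_pos: [0.6676, -0.0751, 0.2178]
tool_rot: [-3.133, 0.217, 0.006]
contact_force: [-0.4, -0.1, -1.1]
opening: 0.0851
grip_force: 0.0
shift [0.0021 0.0003 0.1678] rz(tool) 0.0025 closing -1.709 q6 1.486 tilt [-0.0037  0.0009]
ideal head [276.5949 233.6897]
```

View pics/s6.png

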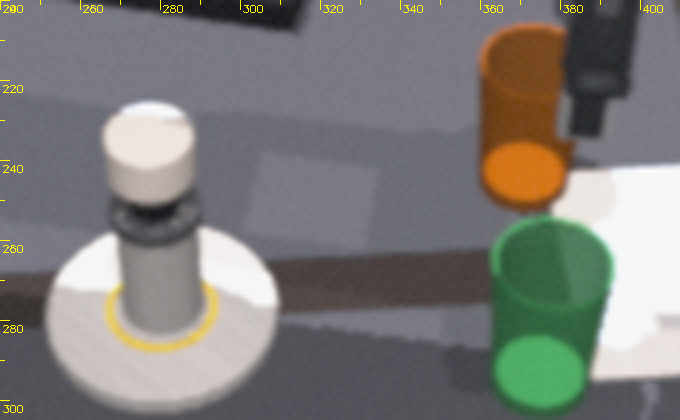

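The side view shows the post upright. Its head centre is at (277.1,233.8) against an ideal of (276.6,233.7), so it stands within about 1 mm of centre. Now the green glass.

Scaled: 0.05 m is 2, 0.168 m is 6.72.

```bash
echo '[0.085, 0.08, 0, 0.8, 0, 0, 0, 0.085, 0.08, 0, 2, 0, 0, 0, 0.085, 0.08, 0, 3.2, 0, 0, 0, 0.085, 0.08, 0, 4.4, 0, 0, 0, 0.085, 0.08, 0, 5.4, 0, 0, 0, 0.085, 0.08, 0, 6.2, 0, 0, 0, 0.085, 0.08, 0, 6.6, 0, 0, 0, 0.085, 0.08, 0, 6.72, 0, 0, 0, 0.085, 0.08, 0, 6.72, 0, 0, 0, 0.07, 0.08, 0, 6.72, 0, 0, 0, 0.065, 0.08, 0, 6.72, 0, 0, 0, 0.06, 0.08, 0, 6.72, 0, 0, 0, 0.055, 0.08, 0, 6.72, 0, 0, 0, 0.055, 0.08, 0, 6.72, 0, 0, 0, 0.055, 0.08, 0, 6.72, 0, 0, 0, 0.055, 0.08, 0, 6.72, 0, 0, 0, 0.055, 0.08, 0, 6.72, 0, 0, 0, 0.055, 0.08, 0, 6.72, 0, 0, 0]' > m.json && python3 jog.py m.json 25;python3 - <<'E'
from m import *
tool([.669,-.0755,.05],1.43)
o=ctrl.get_obs();print(o["tool_pos"],o["contact_force"],o["grip_force"])
E
```

```text
t: 21.77
tool_pos: [0.6719, -0.0755, 0.055]
tool_rot: [3.134, -0.217, 0.006]
contact_force: [-0.1, 2.6, 5.9]
opening: 0.0609
grip_force: 27.1
shift [-0.0028  0.0004  0.005 ] rz(tool) 0.0028 closing -1.709 q6 1.487 tilt [ 0.004  -0.0005]
[ 0.67186085 -0.07546272  0.05503879] [-0.14214393  2.63928909  5.87165934] 27.105726445970504
```

```bash
echo '[0.055, 0, 0, -0.16, 0, 0, 0, 0.055, 0, 0, -0.48, 0, 0, 0, 0.055, 0, 0, -1.2, 0, 0, 0, 0.055, 0, 0, -2, 0, 0, 0, 0.055, 0, 0, -2.8, 0, 0, 0, 0.055, 0, 0, -3.6, 0, 0, 0, 0.055, 0, 0, -4.4, 0, 0, 0, 0.055, 0, 0, -5.2, 0, 0, 0, 0.055, 0, 0, -6, 0, 0, 0, 0.055, 0, 0, -6.6, 0, 0, 0, 0.055, 0, 0, -6.92, 0, 0, 0, 0.055, 0, 0, -7, 0, 0, 0, 0.055, 0, 0, -7, 0, 0, 0]' > m.json && python3 jog.py m.json;python3 - <<'E'
from m import *
tool([.4769,-.0213,.23],1.43)
o=ctrl.get_obs();print(o["tool_pos"],o["contact_force"],o["grip_force"])
E
```

```text
t: 22.85
tool_pos: [0.6701, -0.0754, 0.2274]
tool_rot: [3.134, -0.217, 0.0]
contact_force: [0.2, -0.2, -2.2]
opening: 0.0611
grip_force: 27.8
shift [-0.1988 -0.027  -0.0027] rz(tool) 0.0026 closing -1.709 q6 1.487 tilt [ 0.0002 -0.0001]
[ 0.67011307 -0.07542541  0.22737206] [ 0.24092353 -0.20316503 -2.15119841] 27.76588869847501
```

Careful with the scale: shifts go in units of 25 mm. That gives: -0.05 m is -2, -0.1985 m is -7.94.

```bash
echo '[0.055, -0.2, -0.04, 0, 0, 0, 0, 0.055, -0.6, -0.08, 0, 0, 0, 0, 0.055, -1.2, -0.16, 0, 0, 0, 0, 0.055, -2, -0.28, 0, 0, 0, 0, 0.055, -2.8, -0.4, 0, 0, 0, 0, 0.055, -3.6, -0.48, 0, 0, 0, 0, 0.055, -4.4, -0.6, 0, 0, 0, 0, 0.055, -5.2, -0.72, 0, 0, 0, 0, 0.055, -6, -0.8, 0, 0, 0, 0, 0.055, -6.72, -0.92, 0, 0, 0, 0, 0.055, -7.28, -1, 0, 0, 0, 0, 0.055, -7.68, -1.04, 0, 0, 0, 0, 0.055, -7.88, -1.08, 0, 0, 0, 0, 0.055, -7.94, -1.08, 0, 0, 0, 0, 0.055, -7.94, -1.08, 0, 0, 0, 0, 0.055, -7.94, -1.08, 0.4, 0, 0, 0, 0.055, -7.94, -1.08, 0.68, 0, 0, 0, 0.055, -7.94, -1.08, 0.8, 0, 0, 0, 0.055, -7.94, -1.08, 0.8, 0, 0, 0]' > m.json && python3 jog.py m.json;python3 - <<'E'
from m import *
import cv2
tool([.4769,-.0213,.197],1.43)
def px(n,P):
    p=ctrl.camera_params(n);T=np.array(p["T"]);c=T[:3,:3].T@(np.array(P)-T[:3,3]);return c[:2]/c[2]*[p["fx"],p["fy"]]+[p["cx"],p["cy"]]
g=ctrl.get_image("side").astype(int)
np.save("side_g.npy",g)
o=ctrl.get_obs();f=o["tool_pos"][2]-.055;print(o["tool_pos"],f)
print("exp foot",px("side",[.476,-.0228,f]),"mid",px("side",[.476,-.0228,f+.047]),"rim",px("side",[.476,-.0228,f+.095]),"head",px("side",[.476,-.0228,.142]))
m=(g[:,:,1]>g[:,:,0]+25)&(g[:,:,1]>g[:,:,2]+15);m[:,340:]=0;m[300:]=0
for r in range(170,245,3):
    u=np.nonzero(m[r])[0]
    if len(u): print(r,u.min(),u.max(),(u.min()+u.max())/2,len(u))
E
```

```text
t: 24.43
tool_pos: [0.4765, -0.0212, 0.2052]
tool_rot: [-3.134, 0.217, 0.006]
contact_force: [-0.3, -0.2, -1.6]
opening: 0.061
grip_force: 27.8
shift [0.0005 0.     0.0082] rz(tool) 0.0025 closing -1.709 q6 1.508 tilt [-0.0036  0.0007]
[ 0.47683489 -0.02127373  0.20603186] 0.15103185532775482
exp foot [276.81247303 230.36672977] mid [275.19402443 212.42239804] rim [273.40847414 192.62534876] head [277.10995179 233.66498562]
185 281 283 282.0 3
188 282 287 284.5 6
191 256 289 272.5 12
194 255 290 272.5 16
197 256 290 273.0 16
200 258 290 274.0 15
203 259 289 274.0 13
206 259 289 274.0 13
209 260 289 274.5 13
212 261 289 275.0 15
215 261 289 275.0 15
218 262 289 275.5 14
221 262 288 275.0 23
224 263 289 276.0 27
227 263 289 276.0 27
230 263 288 275.5 26
233 264 287 275.5 24
236 267 284 275.5 18
```

The glass's foot is about 0.5 px (1 mm) low in x. I'll correct that while lowering it.

Scaled: 0.0065 m is 0.26, 0.0055 m is 0.22.

```bash
echo '[0.055, 0.04, 0, 0.08, 0, 0, 0, 0.055, 0.04, 0, 0.16, 0, 0, 0, 0.055, 0.04, 0, 0.22, 0, 0, 0, 0.055, 0.04, 0, 0.26, 0, 0, 0, 0.055, 0.04, 0, 0.26, 0, 0, 0, 0.055, 0.04, 0, 0.26, 0, 0, 0]' > m.json && python3 jog.py m.json;echo '[0.055, 0, 0, 0.02, 0, 0, 0, 0.055, 0, 0, 0.04, 0, 0, 0, 0.055, 0, 0, 0.04, 0, 0, 0]' > m.json && python3 jog.py m.json;echo '[0.055, 0, 0, 0.02, 0, 0, 0, 0.055, 0, 0, 0.04, 0, 0, 0, 0.055, 0, 0, 0.04, 0, 0, 0]' > m.json && python3 jog.py m.json
```

```text
t: 24.98
tool_pos: [0.4782, -0.0214, 0.2008]
tool_rot: [-3.134, 0.217, 0.0]
contact_force: [0.3, 0.7, -2.1]
opening: 0.0609
grip_force: 27.8
t: 25.23
tool_pos: [0.4782, -0.0214, 0.1998]
tool_rot: [-3.134, 0.217, -0.0]
contact_force: [0.3, -0.1, -2.0]
opening: 0.061
grip_force: 27.8
t: 25.48
tool_pos: [0.4782, -0.0214, 0.1987]
tool_rot: [-3.134, 0.217, 0.0]
contact_force: [0.8, 0.6, -1.7]
opening: 0.0613
grip_force: 27.8
```

Scaled: 0.001 m is 0.04, 0.0005 m is 0.02.

```bash
echo '[0.055, 0, 0, 0.02, 0, 0, 0, 0.055, 0, 0, 0.04, 0, 0, 0, 0.055, 0, 0, 0.04, 0, 0, 0]' > m.json && python3 jog.py m.json;echo '[0.055, 0, 0, 0.02, 0, 0, 0, 0.055, 0, 0, 0.04, 0, 0, 0, 0.055, 0, 0, 0.04, 0, 0, 0]' > m.json && python3 jog.py m.json
```

```text
t: 25.73
tool_pos: [0.4782, -0.0214, 0.1977]
tool_rot: [-3.134, 0.217, 0.0]
contact_force: [-0.4, -0.2, -1.8]
opening: 0.061
grip_force: 27.8
t: 25.98
tool_pos: [0.4784, -0.0215, 0.1971]
tool_rot: [3.134, -0.217, 0.001]
contact_force: [0.0, -0.2, -1.7]
opening: 0.0611
grip_force: 27.8
```

Scaled: 0.0007 m is 0.028, 0.0003 m is 0.012.

```bash
echo '[0.055, 0, 0, 0.012, 0, 0, 0, 0.055, 0, 0, 0.028, 0, 0, 0, 0.055, 0, 0, 0.028, 0, 0, 0]' > m.json && python3 jog.py m.json;echo '[0.055, 0, 0, 0.012, 0, 0, 0, 0.055, 0, 0, 0.028, 0, 0, 0, 0.055, 0, 0, 0.028, 0, 0, 0]' > m.json && python3 jog.py m.json
```

```text
t: 26.23
tool_pos: [0.4787, -0.0216, 0.1969]
tool_rot: [3.134, -0.217, 0.002]
contact_force: [-0.3, 0.1, 2.3]
opening: 0.061
grip_force: 27.8
t: 26.48
tool_pos: [0.479, -0.0217, 0.1969]
tool_rot: [3.133, -0.217, 0.004]
contact_force: [-0.4, -0.5, 5.7]
opening: 0.061
grip_force: 27.9
```

```bash
echo '[0.055, 0, 0, -0.032, 0, 0, 0, 0.055, 0, 0, -0.032, 0, 0, 0, 0.061, 0, 0, -0.032, 0, 0, 0, 0.063, 0, 0, -0.032, 0, 0, 0, 0.066, 0, 0, -0.032, 0, 0, 0, 0.07, 0, 0, -0.032, 0, 0, 0, 0.076, 0, 0, -0.032, 0, 0, 0, 0.085, 0, 0, -0.032, 0, 0, 0, 0.085, 0, 0, -0.032, 0, 0, 0, 0.085, 0, 0, -0.032, 0, 0, 0, 0.085, 0, 0, -0.2, 0, 0, 0, 0.085, 0, 0, -0.6, 0, 0, 0, 0.085, 0, 0, -1.4, 0, 0, 0, 0.085, 0, 0, -2.4, 0, 0, 0, 0.085, 0, 0, -3.6, 0, 0, 0, 0.085, 0, 0, -4.8, 0, 0, 0, 0.085, 0, 0, -5.6, 0, 0, 0, 0.085, 0, 0, -6, 0, 0, 0, 0.085, 0, 0, -6, 0, 0, 0]' > m.json && python3 jog.py m.json 20
echo '[0.085, -0.4, 0.4, 0, 0, 0, 0, 0.085, -0.8, 1.2, 0, 0, 0, 0, 0.085, -0.8, 2.4, 0, 0, 0, 0, 0.085, -0.8, 3.6, 0, 0, 0, 0, 0.085, -0.8, 4.8, 0, 0, 0, 0, 0.085, -0.8, 6, 0, 0, 0, 0, 0.085, -0.8, 7.2, 0, 0, 0, 0, 0.085, -0.8, 8, 0, 0, 0, 0, 0.085, -0.8, 8.4, 0, 0, 0, 0, 0.085, -0.8, 8.4, 0, 0, 0, 0]' > m.json && python3 jog.py m.json
python3 - <<'E'
from m import *
import cv2
def px(n,P):
    p=ctrl.camera_params(n);T=np.array(p["T"]);c=T[:3,:3].T@(np.array(P)-T[:3,3]);return c[:2]/c[2]*[p["fx"],p["fy"]]+[p["cx"],p["cy"]]
g=ctrl.get_image("side").astype(int);t=ctrl.get_image("top").astype(int)
print("exp foot",px("side",[.475,-.0228,.142]),"rim",px("side",[.475,-.0228,.237]))
print("top exp foot",px("top",[.472,-.0198,.145]),"rim",px("top",[.472,-.0198,.237]))
m=(g[:,:,1]>g[:,:,0]+25)&(g[:,:,1]>g[:,:,2]+15);m[:,340:]=0;m[300:]=0;m[:150]=0;m[:,:240]=0
for r in range(180,250,4):
    u=np.nonzero(m[r])[0]
    if len(u): print(r,u.min(),u.max(),(u.min()+u.max())/2,len(u))
m=(t[:,:,1]>t[:,:,0]+20)&(t[:,:,1]>t[:,:,2]+10);m[:220]=0
n,l,s,c=cv2.connectedComponentsWithStats(m.astype(np.uint8));print(s[s[:,4]>50],c[s[:,4]>50])
for k in (0,1):
    b=(m&(t[:,:,1]>100));v,u=np.nonzero(b)
print("bright",u.min(),u.max(),v.min(),v.max()) if len(u) else 0
w2=(g.min(2)>120);w2[:,:240]=0;w2[:,320:]=0
for r in range(236,256,3): print(r,g[r,258:296].sum(1)//3)
E
```

```text
t: 28.07
tool_pos: [0.4793, -0.0216, 0.3494]
tool_rot: [3.133, -0.217, 0.01]
contact_force: [0.9, -0.8, -0.7]
opening: 0.0847
grip_force: 0.0
t: 28.9
tool_pos: [0.4287, -0.2278, 0.3435]
tool_rot: [-3.132, 0.221, 0.004]
contact_force: [-0.2, -0.3, -1.0]
opening: 0.0851
grip_force: 0.0
exp foot [276.59494322 233.68966722] rim [273.19920942 196.49675755]
top exp foot [344.31382651 291.96599704] rim [346.50552462 292.02573703]
188 266 284 275.0 19
192 259 289 274.0 31
196 257 292 274.5 36
200 258 291 274.5 34
204 260 290 275.0 31
208 261 290 275.5 30
212 261 290 275.5 30
216 262 290 276.0 29
220 263 290 276.5 28
224 264 290 277.0 27
228 264 290 277.0 27
232 265 290 277.5 26
236 266 288 277.0 23
240 270 284 277.0 15
[[     0      0    640    480 305489]
 [   326    270     41     41   1270]
 [    57    349     48     25    440]] [[319.7346582  239.11550989]
 [346.12440945 289.81889764]
 [ 80.22727273 360.92954545]]
bright 57 366 270 372
236 [123 122 125 123 123 121 114  94  81  87 101 108 118 119 119 120 118 119
 119 120 119 118 120 120 119 119 113 106  92  80  71  79  97 116 123 122
 124
[... 265 characters left out ...]
16 120 132 140 144 141 137 129 125 123 125 124 126
 124 125]
245 [123 123 123 121 122 125 123 125 129 143 156 160 159 161 164 165 165 167
 168 167 167 166 164 161 159 157 154 149 141 129 120 121 124 124 124 124
 125 122]
248 [122 124 123 122 124 123 121 123 125 123 126 142 156 165 172 170 169 168
 167 169 168 167 165 163 157 148 129 105  86  74  76  94 112 121 124 123
 125 124]
251 [124 125 122 122 122 123 122 124 120 123 136 136 117  88  65  60  69  80
  82  85  83  76  66  51  41  41  51  67  75  85  93  96 107 120 121 122
 124 125]
254 [122 122 125 121 121 119 116 111 108 119 165 219 230 208 140  91  67  49
  42  34  34  37  42  44  54  75  90  99  99  99  91  85 101 118 125 124
 123 124]
```

```bash
python3 -c "
from station import ctrl
print(ctrl.finish_job())"
```

```text
the job is handed in; nothing more can be done
None
```

I handed the job in at about 29 s: the stone lies in the tray, the post stands within about 1 mm of the work plate's middle, the green glass stands upright on its head about 2 to 3 mm off centre, the foam insert stayed down, and I left the amber glass alone.

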